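Hold the thermometer at its immersion ring in the dry-block heater

ROBOT

A 6-joint arm with a two-finger parallel gripper is mounted at the origin on the work surface. World frame = base frame: x ahead of the robot, y to its left, z up, the work surface at z = 0. Lengths are in m, angles in rad, forces in N, time in s.
With the tool pointing down it reaches from about 0.35 to 0.975 m from the base axis. Payload 7.1 kg.
Tool frame: the origin (TCP) lies midway between the tips of the shut fingers; the grasp point (between the pads) lies 19 mm behind it; z points along the fingers, y is the line along which they close (so a half turn about z gives the same grasp; the last joint's range is limited). The gripper opens to 88 mm and grips with 3 to 60 N. Pads are 20 mm wide; open, the fingers measure 115 mm over their backs; the gripper's body (75 mm by 178 mm) begins 61 mm behind the grasp point.
Start: joints at [1.287, 0.423, 1.63, -0, 1.089, -0.019], TCP at [0.164, 0.603, 0.223] pointing down, gripper open.
Joint ranges: [-3, 3], [-0.9, 2.11], [0.09, 2.58], [-1.31, 4.45], [0.11, 2.69], [-2.54, 2.54]. Speed limits (rad/s): [2.39, 2.39, 3.01, 3.14, 3.14, 3.14].

INTERFACE

Orientations are given as a unit quaternion [x, y, z, w].
In Python, from cell import bot gives the robot as it stands.
- The arm moves only by the tool carry_out, never from a script. Its argument "rows" is a list of rows, each an object of numbers: "dx", "dy", "dz": the shift along the tool's x, y, z in mm; "spin": the turn about the tool's z in degrees; "grip": the opening, from 0 (shut) to 1 (fully open). A call has 1 to 20 rows; each row shifts and turns the commanded pose from where the row before left it, along the tool's axes as they then stand; what a row does not reach is not made up. A row lasts 1/12 s, in which the tool goes at most 41.7 mm and 7.16 degrees, less where a joint would pass 70% of its speed; a pose out of reach is approached as far as the arm can. A call is refused whole if a number of a shift passes 41.7 or a number of a turn 7.16, either way. A call with a gripper value outside its range is refused whole. The fingers move at their own pace and stop on an object; the grip force is fixed at half the most. Time passes only in rows, so rows that do not move let the fingers close. It gives the time, the measured TCP pose, the force, the opening and the grip force at its end, in the units of the state.
- bot.state(): the state, without advancing time (a new reading comes with each control period).
- bot.capture(name): name is "scene" or "top"; returns a dict with "frame" (480x640x3 uint8, blue, green, red), "K" (3x3 intrinsics, pixels), "extrinsics" (4x4, takes a point from world to camera coordinates). Camera axes: x right, y down, z forward; pixel columns grow to the right and rows downward; lengths in m; the calibration is good to about 2 mm. A picture is of the moment at which its call begins. There is no depth.
- bot.job_done(): hands the job in; it is judged then, once.
Trained networks look in a picture, given as the dict that the camera call returned (one of the last four; its "shot" number tells which), for a name from the list of things; names that differ only in an ending like _2 or _b are one class to them, and where a whole thing is asked for, a point or a joint stands for the part that bears it (a point fixed in the world has none). Each returns a list of dicts, best first, with "confidence" (0 to 1); they miss things now and then, are a little off and sometimes report something else, mostly with a low value. They report only what shows in the picture. A call takes as long as a camera call.
- bot.regions_of(picture, query): "pixels" (480x640 bool, what is visible of it) and "location" ([row, column] in pixels, amid what is visible of it).
The state is a dict: "t": time; "q": joint angles; "qd": joint speeds; "effort": joint torques, N m; "eef_pos": TCP position; "tcp_rot": TCP orientation; "ft_force": force on the tool from outside, world axes, zero at the start; "wrist_torque": the same for the moment, N m; "opening": opening from 0.0 (shut) to 1.0 (fully open); "grasp_force": force on a finger pad.
Only numpy, scipy, OpenCV 4.12 (cv2) and the standard library are available. Lean on these libraries where they do the work, as an engineer would, in place of code of your own. Each camera call takes 0.05 s, during which the arm holds its last target. There are 200 camera calls.

TASK

The thermometer standing in the dry-block heater has slid to the bottom of its well. Grip it and draw it straight up, without forcing it sideways in the snug bore and never more than 15 mm past its mark, until the red immersion ring is level with the top face of the aluminium block, and turn it so that its white scale faces the heater's control-panel side. Finish while still holding it there, steady, for the reading, and leave the tubes and everything else where they are.

Things in the scene. Friction and masses are not known exactly. Their poses are not given: they have to be found in the camera images.
- thermometer: Armoured thermometer: round rod, 12 mm in diameter, 170 mm long, rounded ends, 55 to 100 g, loose, upright on the bottom of one of the six wells; steel below, blue above, black cap on top. Origin at its lower tip; z up along the rod; x out of the side with the white scale. At the start it stands 76 to 94 mm above the block's face. 0.5 mm of play all round in its bore; no spring, no thread.
- ring (a point): Middle of the red immersion ring, on the rod's axis, 60 mm above its lower tip and 110 mm below its top; a painted band 4 mm high. At the start it is hidden in the well, 16 to 34 mm below the block's face.
- scale (a point): Middle of the white scale strip (8 x 66 mm) on one side of the rod's blue part, 7 mm out from the axis, 125 mm above the lower tip. At the start it faces up to 80 degrees to either side of the control-panel direction.
- heater: Dry-block heater, fixed: cream housing 212 x 140 mm, 104 mm high, round an aluminium block whose flat top face (100 x 92 mm) is 110 mm above the table. Origin on the table under the middle of the block; x points to the sloping control panel (display, keys), z up. Six vertical wells, 13 mm in diameter, at x = -20 and 20 mm, y = -27, 0 and 27 mm; 76 to 94 mm deep where the thermometer stands.
- face (a point): Middle of the block's top face, 110 mm above the table; axes as the heater's.
- panel (a point): Middle of the sloping control panel, 95 mm in front of (heater +x) the middle of the block. The scale must face this way: the thermometer's x axis along the heater's x axis.
- tube_a: Amber tube with a green cap 18 mm in diameter, hanging by its cap in one of the wells; loose, 25 g; the cap stands 16 mm above the block's face. Origin: centre of the cap's underside, on the face. To be left alone.
- tube_b: The same with a yellow cap.
- tube_c: The same with a white cap.
- slide_tray: White tray of glass slides, 100 x 86 mm, 22 mm high, loose on the table to the heater's +y side. Origin under its centre.
- oil_bottle: Amber bottle with black cap, 32 mm in diameter, 68 mm high, loose on the table to the heater's -y side. Origin under its centre.
- specimen_jar: Clear jar with white lid, 48 mm in diameter, 55 mm high, loose on the table. Origin under its centre.
- mouse: Cream computer mouse, 100 x 56 mm, 29 mm high, loose. Origin under its centre.

How it is judged:
On the way, in this order (a step that is already met when the one before it is completed fails the run):
1. the thermometer is gripped and drawn clear of the bottom of its well (distance of ring from where it was at the start of the episode above 0.006 m and contact force between the fingers and thermometer above 2 N), for 0.1 s.
2. the red ring is level with the block's face and the scale faces the panel side, in the robot's grip (z of ring in the frame of face between -0.004 and 0.004 m and angle between the x axis of thermometer and the x axis of heater, either way round below 0.35 rad and x of panel in the frame of thermometer above 0.02 m and angle between the z axis of thermometer and the z axis of heater, either way round below 0.05 rad and contact force between the fingers and thermometer above 2 N), for 0.3 s.
At the end, for the whole second after the job is handed in: the robot holds the thermometer at rest (over 2 N) with the ring's middle within 4 mm of the height of the block's face, the scale within 20 degrees of the panel direction, the rod within 3 degrees of the bore's axis; tubes within 8 mm, other things within 15 mm of their start (all of step 2 and linear speed of thermometer below 0.01 m/s and angular speed of thermometer below 0.15 rad/s and distance of each of tube_a, tube_b, tube_c from where it was at the start of the episode below 0.008 m and distance of each of slide_tray, oil_bottle, specimen_jar, mouse from where it was at the start of the episode below 0.015 m); the arm keeps its last pose, push and grip.
It fails at once if the thermometer is forced against the bore (over 30 N) (contact force between thermometer and heater above 30 N).
It fails at once if the thermometer is drawn more than 15 mm past its ring (z of ring in the frame of face above 0.015 m).
It fails at once if a bystander is knocked away (distance of any of tube_a, tube_b, tube_c, slide_tray, oil_bottle, specimen_jar, mouse from where it was at the start of the episode above 0.03 m).
It also fails if it takes over 40 s, if anything falls off the work surface, if the arm or the gripper's body presses on something with over 40 N, if the wrist force passes 120 N, or if a joint passes its speed limit or range.

## Working session

There is one attempt and no reset: what is moved stays moved. The work goes in short steps, Python scripts to look and compute and a tool call to move; the robot and the scene stay as the last step left them, time stands still between calls to the robot, and variables do not carry over. Pictures are saved under pics/ and viewed, at most 10 in all, crops included, and the job is handed in when it is done.

Besides the shell and the picture viewer there is one more tool, called after ">>>" by a JSON object that holds its "fn" and its "kwargs". carry_out: Moves the arm, as the interface text tells. Its arguments: {"type":"object","properties":{"rows":{"type":"array"}},"required":["rows"]}

```bash
mkdir -p pics
python3 - <<'E'
from cell import bot
import cv2,numpy as np,pickle
s=bot.state(); print({k:np.round(v,3) for k,v in s.items()})
d={}
for c in ("scene","top"):
    p=bot.capture(c); cv2.imwrite(f"pics/{c}0.png",p["frame"]); 
    print(c,np.round(p["K"],1).tolist(),np.round(p["extrinsics"],3).tolist())
    d[c]=p
    for n in ("thermometer","ring","scale","heater","panel","tube_a"):
        print(n,[(round(r["confidence"],2),np.round(r["location"],1).tolist(),int(r["pixels"].sum())) for r in bot.regions_of(p,n)[:4]])
pickle.dump(d,open("p0.pkl","wb"))
E
```

```text
{'t': np.float64(0.0), 'q': array([ 1.287,  0.424,  1.631, -0.   ,  1.089, -0.019]), 'qd': array([ 0.   ,  0.001, -0.   ,  0.001, -0.   , -0.   ]), 'effort': array([-2.0000e-03, -5.4460e+01, -2.7366e+01,  6.4000e-02,  2.3000e-02,
       -0.0000e+00]), 'eef_pos': array([0.163, 0.603, 0.222]), 'tcp_rot': array([ 0.132,  0.991, -0.001, -0.   ]), 'ft_force': array([ 0.003, -0.38 ,  0.179]), 'wrist_torque': array([ 0.017, -0.047, -0.044]), 'grasp_force': np.float64(0.0), 'opening': np.float64(0.997)}
scene [[434.4, 0.0, 322.1], [0.0, 434.4, 241.4], [0.0, 0.0, 1.0]] [[0.507, 0.862, 0.011, -0.265], [0.594, -0.341, -0.728, -0.227], [-0.624, 0.376, -0.685, 1.242], [0.0, 0.0, 0.0, 1.0]]
thermometer [(0.69, [211.0, 302.3], 288), (0.44, [228.8, 374.3], 900)]
ring [(0.56, [209.3, 304.5], 260)]
scale [(0.53, [211.1, 306.9], 172)]
heater [(0.7, [262.3, 328.2], 7895)]
panel [(0.92, [262.0, 327.5], 7780), (0.66, [229.2, 372.1], 912)]
tube_a [(0.57, [236.5, 313.6], 98)]
top [[567.6, 0.0, 321.5], [0.0, 567.6, 246.2], [0.0, 0.0, 1.0]] [[-0.009, -1.0, 0.017, -0.015], [-0.986, 0.006, -0.165, 0.526], [0.165, -0.018, -0.986, 1.261], [0.0, 0.0, 0.0, 1.0]]
thermometer [(0.63, [269.8, 317.4], 42)]
ring [(0.48, [251.3, 307.5], 5789)]
scale [(0.41, [265.5, 317.8], 47)]
heater [(0.76, [254.5, 305.3], 5688)]
panel [(0.59, [253.4, 305.8], 5799)]
tube_a [(0.48, [246.0, 292.5], 64)]
```

Run:
```python
import cv2
a=cv2.imread("pics/scene0.png")[150:350,220:450]; cv2.imwrite("pics/s0c.png",cv2.resize(a,None,fx=3,fy=3,interpolation=cv2.INTER_CUBIC)[:600])
a=cv2.imread("pics/top0.png")[190:330,230:400]; cv2.imwrite("pics/t0c.png",cv2.resize(a,None,fx=4,fy=4,interpolation=cv2.INTER_CUBIC))
```

```text
(no output)
```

View pics/s0c.png

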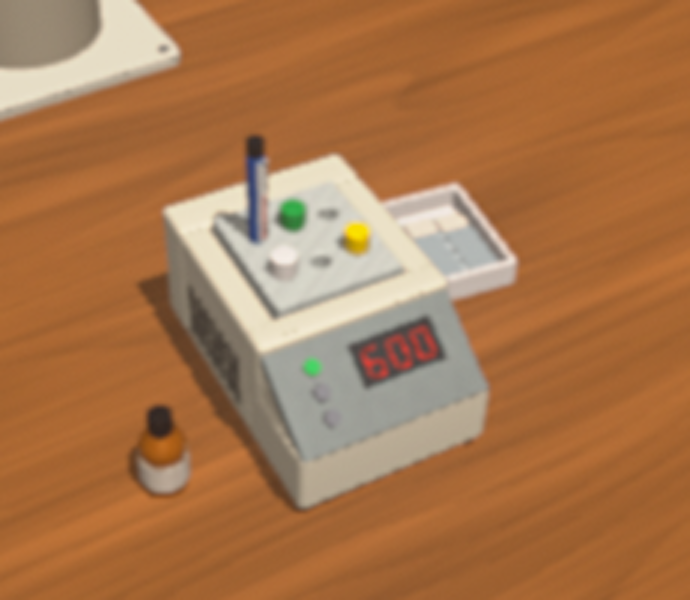

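View pics/t0c.png

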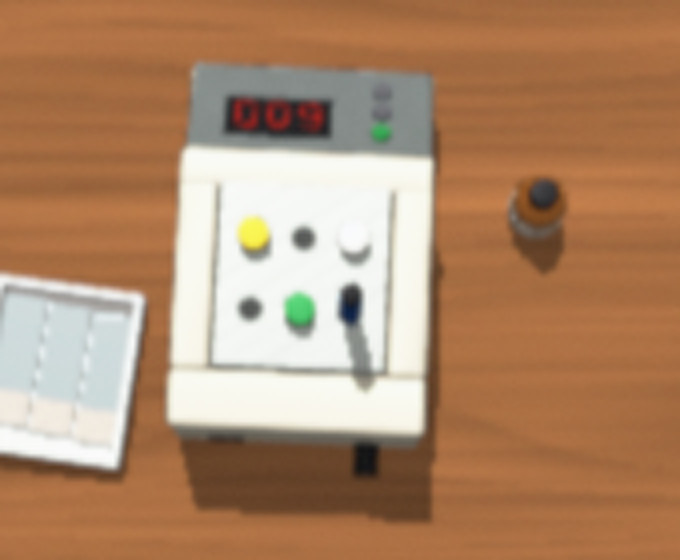

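View pics/scene0.png

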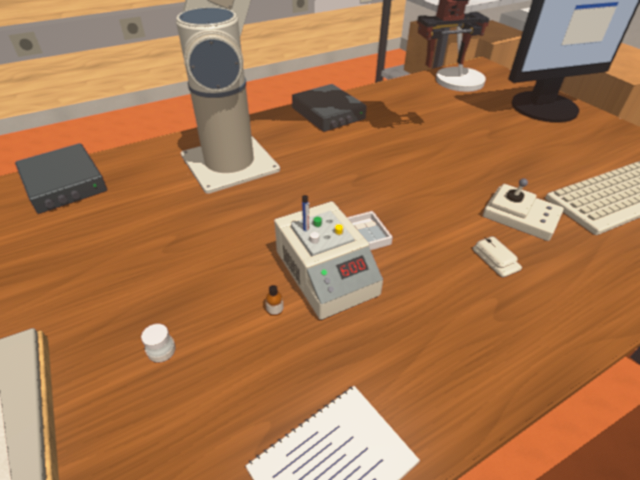

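The thermometer (blue with a black cap) is in the back -y well: scene crop (256,145–240), top crop (351,300). Green cap is next to it at (-20,0), white at (20,-27) and yellow at (20,27). The white scale shows on the right half of the rod in the scene view. Next I'll fit the heater pose.

```bash
cat > h.py <<'E'
import numpy as np,cv2
from scipy.optimize import least_squares
def proj(p,X):
    X=np.atleast_2d(X); c=X@p["extrinsics"][:3,:3].T+p["extrinsics"][:3,3]
    u=c@p["K"].T; return u[:,:2]/u[:,2:]
def H(x,y,a,P):
    P=np.atleast_2d(P); c,s=np.cos(a),np.sin(a)
    return np.c_[x+c*P[:,0]-s*P[:,1],y+s*P[:,0]+c*P[:,1],P[:,2]]
E
python3 - <<'E'
from h import *
import pickle
d=pickle.load(open("p0.pkl","rb"))
M=np.array([[20,27,118],[20,-27,118],[-20,0,118],[20,0,109],[-20,27,109],[50,46,110],[50,-46,110],[-50,46,110],[-50,-46,110]])/1e3
T=np.array([[254,235],[354,242],[300,311],[303,238],[250,309],[218,181],[393,190],[211,364],[385,372]])/4+[230,190]-0.4
S=np.array([[357,238],[284,262],[293,214],[321,261],[328,213],[402,270],[279,313],[333,181],[217,217]])/3+[220,150]-0.3
def f(v,w=(1,1)):
    X=H(*v[:3],M)
    return np.r_[(proj(d["top"],X+[v[3],v[4],0])-T).ravel()*w[0],(proj(d["scene"],X-[v[3],v[4],0])-S).ravel()*w[1],v[3:]*300]
r=least_squares(f,[.5,0,0,0,0]); print(r.x[:2],np.degrees(r.x[2]),r.x[3:]); print(np.round(r.fun,1))
v=r.x; b=H(*v[:3],[-.02,-.027,.11])[0]; print("rod",b)
for c in("top","scene"):
    for z in(.11,.15,.19,.2): print(c,z,np.round(proj(d[c],b[None]*[1,1,0]+[0,0,z]),1))
np.save("heater.npy",v)
p=d["scene"]; a=p["frame"][190:236,290:320]; cv2.imwrite("pics/rod0.png",cv2.resize(a,None,fx=13,fy=13,interpolation=cv2.INTER_NEAREST))
a=d["top"]["frame"][250:280,300:335]; cv2.imwrite("pics/rodt0.png",cv2.resize(a,None,fx=13,fy=13,interpolation=cv2.INTER_NEAREST))
for row in range(193,233,3): print(row,[tuple(int(k) for k in x) for x in p["frame"][row,300:312]])
E
```

```text
[0.48855572 0.01788508] -3.4630981716319162 [-4.38251693e-04 -1.47708471e-06]
[-0.  -0.1 -0.1 -0.5 -0.1 -0.1  0.2  0.5  0.   0.3  1.2  0.  -0.5  0.
  0.1 -0.2 -0.8  0.   0.2  0.3  0.   0.5  0.2  0.4 -0.   0.1  0.3  0.3
  0.8 -1.1 -0.3 -0.7  0.  -0.3 -1.2  0.3 -0.1 -0. ]
rod [ 0.46696128 -0.0078575   0.11      ]
top 0.11 [[317.  268.2]]
top 0.15 [[317.2 265.8]]
top 0.19 [[317.4 263.2]]
top 0.2 [[317.4 262.5]]
scene 0.11 [[305.4 228.2]]
scene 0.15 [[305.1 212.8]]
scene 0.19 [[304.8 196.4]]
scene 0.2 [[304.7 192.1]]
193 [(55, 100, 163), (53, 100, 162), (54, 101, 161), (52, 98, 159), (53, 99, 159), (53, 99, 161), (54, 101, 163), (55, 103, 166), (55, 104, 168), (56, 104, 170), (56, 104, 170), (55, 104, 169)]
196 [(53, 98, 158), (50, 88, 139), (45, 69, 104), (42, 54, 74), (44, 50, 62), (42, 48, 61), (43, 54, 74), (46, 69, 104), (52, 88, 141), (55, 101, 163), (54, 104, 169), (55, 104, 170)]
199 [(53, 100, 164), (49, 87, 139), (40, 61, 93), (37, 45, 59), (38, 43, 54), (39, 44, 55), (39, 48, 62), (42, 63, 93), (48, 84, 135), (54, 102, 164), (55, 105, 171), (56, 105, 171)]
202 [(58, 104, 167),
[... 1502 characters left out ...]
137, 145, 174), (138, 149, 181), (163, 173, 187), (173, 184, 188), (151, 160, 163)]
226 [(120, 130, 133), (112, 119, 122), (106, 101, 103), (104, 75, 70), (113, 71, 58), (128, 98, 91), (137, 128, 136), (130, 135, 160), (124, 133, 162), (156, 166, 177), (189, 200, 203), (199, 210, 213)]
229 [(191, 203, 206), (175, 185, 187), (147, 150, 152), (120, 103, 100), (114, 79, 68), (126, 99, 90), (139, 130, 136), (144, 149, 169), (155, 164, 184), (180, 191, 200), (196, 208, 211), (199, 211, 214)]
232 [(198, 211, 214), (196, 209, 211), (195, 207, 210), (192, 202, 205), (190, 199, 201), (190, 198, 200), (193, 201, 203), (196, 206, 209), (199, 210, 212), (199, 211, 215), (199, 211, 216), (202, 214, 220)]
```

View pics/rod0.png

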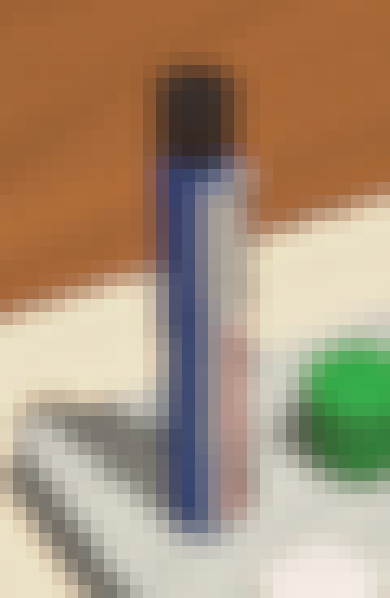

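```bash
cat >> h.py <<'E'
from scipy.special import erf
def scale_fit(p,b,z,rows,cols,half=4e-3,out=7e-3):
    """yaw (world) of scale from row profiles; b rod xy, returns sorted list of (cost,yaw deg,axis,sigma)"""
    C=-p["extrinsics"][:3,:3].T@p["extrinsics"][:3,3]
    view=np.degrees(np.arctan2(C[1]-b[1],C[0]-b[0]))
    k=lambda q: proj(p,[b[0]+q[0],b[1]+q[1],z])[0,0]
    right=p["extrinsics"][0,:2]/np.linalg.norm(p["extrinsics"][0,:2])
    ppm=k(right*1e-3)-k([0,0]); res=[]
    x=np.arange(*cols)
    for ax in np.arange(k([0,0])-1.2,k([0,0])+1.3,.1):
      for sg in(.5,.7,.9):
        cov=lambda a,c:.5*(erf((x-a)/sg/1.414)-erf((x-c)/sg/1.414))
        for ph in range(-85,90,5):
          s,c=np.sin(np.radians(ph)),np.cos(np.radians(ph))
          l,r=ax+ppm*1e3*(out*s-half*c),ax+ppm*1e3*(out*s+half*c)
          L,R=ax-6*ppm,ax+6*ppm
          w=cov(l,r); al=cov(min(l,L),max(r,R))
          bl=al-w
          A=np.c_[1-al,bl,w]; Y=p["frame"][rows[0]:rows[1],x].astype(float)
          Y=Y.transpose(1,0,2).reshape(len(x),-1)
          B,_,_,_=np.linalg.lstsq(A,Y,rcond=None); cost=np.sqrt(((A@B-Y)**2).mean())
          res.append((cost,view+ph,ax,sg))
    return view,ppm,sorted(res)
E
python3 - <<'E'
from h import *
import pickle
d=pickle.load(open("p0.pkl","rb"));b=[.467,-.0079]
for o,h_,in((6.2e-3,4e-3),(7e-3,4e-3)):
  for z,rows,cols in((.17,(203,207),(297,314)),(.13,(219,225),(302,311))):
    v,ppm,r=scale_fit(d["scene"],b,z,rows,cols,h_,o*1e0) if 0 else scale_fit(d["scene"],b,z,rows,cols,h_,o)
    print(v,ppm,np.round(r[:6],2).tolist())
E
```

```text
-28.103767656808117 0.5227540644110604 [[6.22, -68.1, 305.34, 0.9], [6.26, -73.1, 305.54, 0.9], [6.29, -68.1, 305.44, 0.9], [6.34, 6.9, 304.84, 0.9], [6.38, -73.1, 305.44, 0.9], [6.39, 1.9, 304.94, 0.9]]
-28.103767656808117 0.5060655823398292 [[7.26, -68.1, 305.58, 0.9], [7.39, 6.9, 304.98, 0.9], [7.4, -68.1, 305.48, 0.9], [7.44, -63.1, 305.38, 0.7], [7.5, -73.1, 305.68, 0.9], [7.5, 11.9, 304.88, 0.7]]
-28.103767656808117 0.5227540644110604 [[6.22, 1.9, 304.84, 0.9], [6.3, -68.1, 305.54, 0.9], [6.32, -68.1, 305.64, 0.9], [6.35, -63.1, 305.34, 0.9], [6.35, 1.9, 304.94, 0.9], [6.36, -63.1, 305.44, 0.9]]
-28.103767656808117 0.5060655823398292 [[7.12, -68.1, 305.78, 0.9], [7.21, -63.1, 305.58, 0.7], [7.21, -63.1, 305.58, 0.9], [7.26, 6.9, 304.88, 0.7], [7.34, 1.9, 305.08, 0.9], [7.35, 6.9, 304.88, 0.9]]
```

```bash
sed -i 's/for sg in(.5,.7,.9)/for sg in(.7,.9,1.1,1.3)/; s/range(-85,90,5)/range(-10,88,3)/' h.py
python3 - <<'E'
from h import *
import pickle
d=pickle.load(open("p0.pkl","rb"));b=[.467,-.0079]
for o in(6.3e-3,7e-3):
  for z,rows,cols in((.17,(203,207),(297,314)),(.13,(219,225),(302,311))):
    v,ppm,r=scale_fit(d["scene"],b,z,rows,cols,4e-3,o)
    r=[q for q in r if abs(q[2]-304.9)<.3]
    print(np.round(r[:5],2).tolist())
from cell import bot
s=bot.state(); print(s["eef_pos"],s["tcp_rot"])
E
```

```text
[[6.21, 0.9, 305.04, 1.1], [6.23, 0.9, 304.94, 1.1], [6.24, 3.9, 304.94, 1.1], [6.26, -2.1, 305.14, 1.1], [6.27, 3.9, 304.84, 1.1]]
[[7.36, 6.9, 304.98, 0.9], [7.43, 3.9, 305.08, 0.9], [7.43, 6.9, 304.98, 0.7], [7.43, 9.9, 304.88, 0.7], [7.49, 9.9, 304.98, 0.7]]
[[6.18, -2.1, 305.04, 1.1], [6.22, -2.1, 304.94, 1.1], [6.22, 0.9, 304.94, 1.1], [6.23, 0.9, 304.84, 1.1], [6.24, -5.1, 305.14, 1.1]]
[[7.22, 3.9, 304.98, 0.9], [7.26, 6.9, 304.88, 0.7], [7.35, 6.9, 304.88, 0.9], [7.36, 3.9, 304.98, 0.7], [7.36, 0.9, 305.08, 0.9]]
[0.16356972 0.60319634 0.22270381] [1.32028294e-01 9.91245948e-01 1.57486147e-05 1.07589135e-05]
```

>>> {"fn": "carry_out", "kwargs": {"rows": [{"spin": -6, "dz": -10, "grip": 1}, {"spin": -6, "dz": -10, "grip": 1}, {"spin": -6, "dz": -8, "grip": 1}, {"grip": 1}]}}

```text
invalid input
```

>>> {"fn": "carry_out", "kwargs": {"rows": [{"dx": 0, "dy": 0, "dz": -10, "spin": -6, "grip": 1}, {"dx": 0, "dy": 0, "dz": -10, "spin": -6, "grip": 1}, {"dx": 0, "dy": 0, "dz": -8, "spin": -6, "grip": 1}, {"dx": 0, "dy": 0, "dz": 0, "spin": 0, "grip": 1}]}}

```text
t: 1.03
eef_pos: [0.1638, 0.6041, 0.2524]
tcp_rot: [-0.027, 1.0, 0.001, 0.0]
ft_force: [-0.2, 0.1, 0.4]
opening: 1.0
grasp_force: 0.0
```

>>> {"fn": "carry_out", "kwargs": {"rows": [{"dx": -14, "dy": -32, "dz": 0, "spin": 0, "grip": 1}, {"dx": -14, "dy": -32, "dz": 0, "spin": 0, "grip": 1}, {"dx": -14, "dy": -32, "dz": 0, "spin": 0, "grip": 1}, {"dx": -14, "dy": -32, "dz": 0, "spin": 0, "grip": 1}, {"dx": -14, "dy": -32, "dz": 0, "spin": 0, "grip": 1}, {"dx": -14, "dy": -32, "dz": 0, "spin": 0, "grip": 1}, {"dx": -14, "dy": -32, "dz": 0, "spin": 0, "grip": 1}, {"dx": -14, "dy": -32, "dz": 0, "spin": 0, "grip": 1}, {"dx": -14, "dy": -32, "dz": 0, "spin": 0, "grip": 1}, {"dx": -14, "dy": -32, "dz": 0, "spin": 0, "grip": 1}, {"dx": -14, "dy": -32, "dz": 0, "spin": 0, "grip": 1}, {"dx": -14, "dy": -32, "dz": 0, "spin": 0, "grip": 1}, {"dx": -14, "dy": -32, "dz": 0, "spin": 0, "grip": 1}, {"dx": -14, "dy": -32, "dz": 0, "spin": 0, "grip": 1}, {"dx": -14, "dy": -32, "dz": 0, "spin": 0, "grip": 1}, {"dx": -14, "dy": -32, "dz": 0, "spin": 0, "grip": 1}, {"dx": -14, "dy": -32, "dz": 0, "spin": 0, "grip": 1}, {"dx": -14, "dy": -32, "dz": 0, "spin": 0, "grip": 1}, {"dx": 0, "dy": 0, "dz": 0, "spin": 0, "grip": 1}, {"dx": 0, "dy": 0, "dz": 0, "spin": 0, "grip": 1}]}}

```text
t: 2.7
eef_pos: [0.4439, 0.0389, 0.2503]
tcp_rot: [-0.021, 1.0, 0.0, -0.0]
ft_force: [-0.2, -1.0, -0.0]
opening: 0.999
grasp_force: 0.0
```

>>> {"fn": "carry_out", "kwargs": {"rows": [{"dx": -7, "dy": -16, "dz": 0, "spin": 0, "grip": 1}, {"dx": -7, "dy": -16, "dz": 0, "spin": 0, "grip": 1}, {"dx": -7, "dy": -15.7, "dz": 0, "spin": 0, "grip": 1}, {"dx": 0, "dy": 0, "dz": 15, "spin": 0, "grip": 1}, {"dx": 0, "dy": 0, "dz": 15, "spin": 0, "grip": 1}, {"dx": 0, "dy": 0, "dz": 15, "spin": 0, "grip": 1}, {"dx": 0, "dy": 0, "dz": 15, "spin": 0, "grip": 1}, {"dx": 0, "dy": 0, "dz": 15, "spin": 0, "grip": 0.7}, {"dx": 0, "dy": 0, "dz": 15, "spin": 0, "grip": 0.5}, {"dx": 0, "dy": 0, "dz": 15, "spin": 0, "grip": 0.5}, {"dx": 0, "dy": 0, "dz": 0, "spin": 0, "grip": 0.4}, {"dx": 0, "dy": 0, "dz": 0, "spin": 0, "grip": 0.4}, {"dx": 0, "dy": 0, "dz": 0, "spin": 0, "grip": 0.4}]}}

```text
t: 3.78
eef_pos: [0.4671, -0.0056, 0.1462]
tcp_rot: [-0.025, 1.0, 0.0, 0.0]
ft_force: [-0.8, 0.3, -0.2]
opening: 0.582
grasp_force: 0.0
```

Run:
```python
from cell import bot
import cv2,numpy as np
p=bot.capture("scene");q=bot.capture("top")
a=cv2.resize(p["frame"][140:250,250:370],None,fx=5,fy=5,interpolation=cv2.INTER_CUBIC)
b=cv2.resize(q["frame"][210:310,260:380],None,fx=5,fy=5,interpolation=cv2.INTER_CUBIC)
cv2.imwrite("pics/g1.png",cv2.resize(np.vstack([a[:550],b]),None,fx=.57,fy=.57))
print(bot.state()["eef_pos"],bot.state()["ft_force"])
```

```text
[ 0.46754883 -0.00589052  0.14659176] [-0.31363512 -0.16770706  0.46336314]
```

View pics/g1.png

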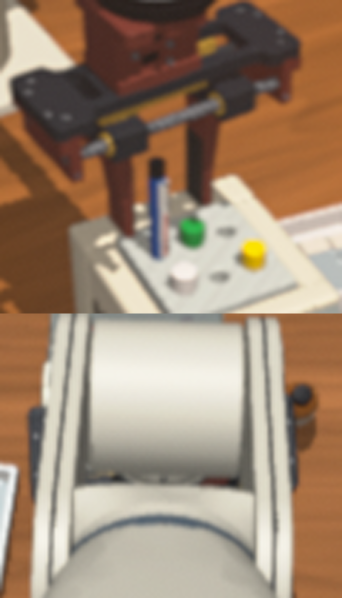

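The scene view shows the two fingers straddling the rod, with the rod at about (157,210) in the picture. The top view is blocked by the arm. I'll close gently, watching the lateral force.

>>> {"fn": "carry_out", "kwargs": {"rows": [{"dx": 0, "dy": -2, "dz": 4, "spin": 0, "grip": 0.3}, {"dx": 0, "dy": 0, "dz": 0, "spin": 0, "grip": 0.22}, {"dx": 0, "dy": 0, "dz": 0, "spin": 0, "grip": 0.22}, {"dx": 0, "dy": 0, "dz": 0, "spin": 0, "grip": 0.22}, {"dx": 0, "dy": 0, "dz": 0, "spin": 0, "grip": 0.22}, {"dx": 0, "dy": 0, "dz": 0, "spin": 0, "grip": 0.22}]}}

```text
t: 4.38
eef_pos: [0.4671, -0.0083, 0.1418]
tcp_rot: [-0.025, 1.0, -0.0, 0.0]
ft_force: [0.1, -0.1, -0.3]
opening: 0.223
grasp_force: 0.0
```

>>> {"fn": "carry_out", "kwargs": {"rows": [{"dx": 0, "dy": 0, "dz": 0, "spin": 0, "grip": 0.18}, {"dx": 0, "dy": 0, "dz": 0, "spin": 0, "grip": 0.18}, {"dx": 0, "dy": 0, "dz": 0, "spin": 0, "grip": 0.18}]}}

```text
t: 4.63
eef_pos: [0.4671, -0.0083, 0.1417]
tcp_rot: [-0.025, 1.0, 0.0, -0.0]
ft_force: [-0.0, -0.9, -0.6]
opening: 0.175
grasp_force: 0.0
```

>>> {"fn": "carry_out", "kwargs": {"rows": [{"dx": 0, "dy": 0, "dz": 0, "spin": 0, "grip": 0.16}, {"dx": 0, "dy": 0, "dz": 0, "spin": 0, "grip": 0.16}, {"dx": 0, "dy": 0, "dz": 0, "spin": 0, "grip": 0.16}]}}

```text
t: 4.88
eef_pos: [0.4671, -0.0082, 0.1417]
tcp_rot: [-0.025, 1.0, -0.0, -0.0]
ft_force: [0.1, 0.5, -0.6]
opening: 0.158
grasp_force: 0.0
```

>>> {"fn": "carry_out", "kwargs": {"rows": [{"dx": 0, "dy": 0, "dz": 0, "spin": 0, "grip": 0.147}, {"dx": 0, "dy": 0, "dz": 0, "spin": 0, "grip": 0.147}, {"dx": 0, "dy": 0, "dz": 0, "spin": 0, "grip": 0.147}]}}

```text
t: 5.13
eef_pos: [0.4671, -0.0083, 0.1417]
tcp_rot: [-0.025, 1.0, -0.0, -0.0]
ft_force: [-0.8, -0.4, 0.6]
opening: 0.148
grasp_force: 0.0
```

>>> {"fn": "carry_out", "kwargs": {"rows": [{"dx": 0, "dy": 0, "dz": 0, "spin": 0, "grip": 0.138}, {"dx": 0, "dy": 0, "dz": 0, "spin": 0, "grip": 0.138}, {"dx": 0, "dy": 0, "dz": 0, "spin": 0, "grip": 0.138}]}}

```text
t: 5.38
eef_pos: [0.4671, -0.0082, 0.1417]
tcp_rot: [-0.025, 1.0, -0.0, -0.0]
ft_force: [0.8, 0.3, 0.3]
opening: 0.137
grasp_force: 0.0
```

>>> {"fn": "carry_out", "kwargs": {"rows": [{"dx": 0, "dy": 0, "dz": 0, "spin": 0, "grip": 0}, {"dx": 0, "dy": 0, "dz": 0, "spin": 0, "grip": 0}, {"dx": 0, "dy": 0, "dz": 0, "spin": 0, "grip": 0}, {"dx": 0, "dy": 0, "dz": 0, "spin": 0, "grip": 0}]}}

```text
t: 5.72
eef_pos: [0.4671, -0.0083, 0.1417]
tcp_rot: [-0.025, 1.0, 0.0, 0.0]
ft_force: [0.2, -0.3, -0.5]
opening: 0.134
grasp_force: 30.0
```

>>> {"fn": "carry_out", "kwargs": {"rows": [{"dx": 0, "dy": 0, "dz": -2, "spin": 0, "grip": 0}, {"dx": 0, "dy": 0, "dz": -2, "spin": 0, "grip": 0}, {"dx": 0, "dy": 0, "dz": -2, "spin": 0, "grip": 0}, {"dx": 0, "dy": 0, "dz": -2, "spin": 0, "grip": 0}, {"dx": 0, "dy": 0, "dz": -2, "spin": 0, "grip": 0}, {"dx": 0, "dy": 0, "dz": 0, "spin": 0, "grip": 0}]}}

```text
t: 6.22
eef_pos: [0.4673, -0.0083, 0.1522]
tcp_rot: [-0.025, 1.0, -0.0, 0.0]
ft_force: [-0.4, 0.3, -0.2]
opening: 0.128
grasp_force: 30.0
```

>>> {"fn": "carry_out", "kwargs": {"rows": [{"dx": 0, "dy": 0, "dz": -2, "spin": 0, "grip": 0}, {"dx": 0, "dy": 0, "dz": -2, "spin": 0, "grip": 0}, {"dx": 0, "dy": 0, "dz": 0, "spin": 0, "grip": 0}, {"dx": 0, "dy": 0, "dz": 0, "spin": 0, "grip": 0}]}}

```text
t: 6.55
eef_pos: [0.4672, -0.0082, 0.1558]
tcp_rot: [-0.025, 1.0, -0.0, 0.0]
ft_force: [0.3, 0.3, -1.0]
opening: 0.136
grasp_force: 30.0
```

Run:
```python
from cell import bot
from h import *
import pickle
p=bot.capture("scene");pickle.dump(p,open("p1.pkl","wb"))
d=pickle.load(open("p0.pkl","rb"))["scene"]
s=bot.state();print(s["eef_pos"],s["ft_force"])
# top of cap: profile down column of rod axis
for n,q in(("before",d),("now",p)):
    print(n,[int(k) for k in q["frame"][182:204,303:307,2].mean(1)])
b=[.467,-.0079]
for z in(.185,.19,.195,.2,.205,.21): print(z,np.round(proj(p,[*b,z])[0],2))
a=cv2.resize(p["frame"][150:250,250:360],None,fx=6,fy=6,interpolation=cv2.INTER_CUBIC); cv2.imwrite("pics/g2.png",a)
```

```text
[ 0.46710534 -0.00827813  0.15569999] [-0.82232503  0.51715016 -0.43049711]
before [162, 162, 160, 159, 160, 163, 165, 165, 165, 163, 161, 160, 145, 105, 67, 59, 58, 57, 56, 56, 58, 70]
now [53, 53, 53, 52, 53, 55, 61, 63, 63, 62, 61, 61, 64, 68, 72, 86, 109, 124, 126, 125, 125, 126]
0.185 [304.81 198.53]
0.19 [304.77 196.42]
0.195 [304.72 194.28]
0.2 [304.68 192.13]
0.205 [304.63 189.96]
0.21 [304.59 187.78]
```

View pics/g2.png

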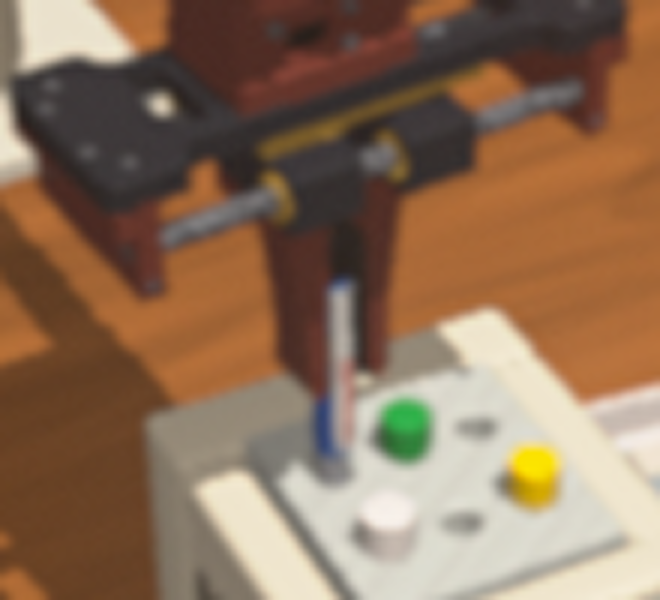

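The grip is good and lateral forces are near zero. The steel part now shows under the blue, at about (330,470) in the crop. I'll lift further and look for the red ring.

>>> {"fn": "carry_out", "kwargs": {"rows": [{"dx": 0, "dy": 0, "dz": -2, "spin": 0, "grip": 0}, {"dx": 0, "dy": 0, "dz": -2, "spin": 0, "grip": 0}, {"dx": 0, "dy": 0, "dz": -2, "spin": 0, "grip": 0}, {"dx": 0, "dy": 0, "dz": -2, "spin": 0, "grip": 0}, {"dx": 0, "dy": 0, "dz": -2, "spin": 0, "grip": 0}, {"dx": 0, "dy": 0, "dz": -2, "spin": 0, "grip": 0}, {"dx": 0, "dy": 0, "dz": -2, "spin": 0, "grip": 0}, {"dx": 0, "dy": 0, "dz": 0, "spin": 0, "grip": 0}, {"dx": 0, "dy": 0, "dz": 0, "spin": 0, "grip": 0}]}}

```text
t: 7.35
eef_pos: [0.4671, -0.0083, 0.1698]
tcp_rot: [-0.025, 1.0, -0.0, 0.0]
ft_force: [-0.0, 0.2, -1.1]
opening: 0.135
grasp_force: 30.0
```

Run:
```python
from cell import bot
from h import *
import pickle
p=bot.capture("scene");pickle.dump(p,open("p2.pkl","wb"))
s=bot.state();print(s["eef_pos"],s["ft_force"])
for row in range(204,236): print(row,[tuple(int(k) for k in x) for x in p["frame"][row,300:311]])
b=[.467,-.0079]
for z in(.110,.115,.12,.13,.14,.15,.16): print(z,np.round(proj(p,[*b,z])[0],2))
a=cv2.resize(p["frame"][180:245,280:340],None,fx=9,fy=9,interpolation=cv2.INTER_NEAREST); cv2.imwrite("pics/g3.png",a)
```

```text
[ 0.46706099 -0.00825386  0.16970345] [ 0.94664596 -0.11768935  0.25558519]
204 [(38, 47, 80), (42, 52, 90), (44, 54, 99), (52, 59, 100), (82, 85, 108), (124, 129, 140), (150, 158, 171), (145, 153, 170), (110, 117, 132), (66, 71, 82), (42, 47, 63)]
205 [(40, 48, 80), (42, 52, 91), (45, 55, 100), (52, 60, 101), (80, 84, 109), (121, 126, 141), (141, 149, 171), (131, 139, 171), (97, 106, 137), (61, 70, 93), (41, 50, 71)]
206 [(39, 48, 79), (42, 51, 89), (44, 55, 99), (51, 60, 103), (77, 84, 112), (116, 124, 143), (138, 146, 172), (124, 134, 172), (93, 106, 148), (62, 80, 116), (49, 68, 99)]
207 [(40, 52, 86), (41, 50, 89), (45, 55, 99), (48, 58, 102), (75, 83, 112), (114, 122, 141), (136, 145, 171), (126, 136, 175), (99, 113, 157), (74, 97, 137), (70, 94, 128)]
208 [(43, 64, 105), (41, 54, 95), (44, 55, 99), (50, 59, 101), (76, 82, 109), (115, 120, 138), (134, 143, 169), (128, 138, 176), (107, 120, 159), (95, 114, 144), (102, 124, 147)]
209 [(50, 83, 135), (48, 68, 113), (49, 58, 102), (61, 59, 97), (89, 82, 102), (120, 120, 132), (136, 142, 166), (127, 137, 173), (116, 128, 161), (124,
[... 4396 characters left out ...]
203, 216, 217), (202, 213, 215), (201, 214, 215), (202, 215, 217), (205, 217, 219), (207, 219, 221), (207, 219, 220), (207, 219, 220), (207, 218, 220), (213, 222, 227)]
234 [(194, 206, 208), (200, 212, 214), (200, 213, 214), (202, 214, 216), (204, 216, 218), (207, 219, 220), (207, 219, 220), (207, 218, 220), (205, 217, 219), (207, 219, 222), (219, 226, 232)]
235 [(179, 189, 191), (197, 208, 211), (202, 214, 216), (204, 217, 219), (206, 218, 220), (207, 219, 220), (206, 218, 220), (205, 217, 220), (201, 213, 217), (201, 212, 219), (213, 223, 230)]
0.11 [305.43 228.26]
0.115 [305.39 226.39]
0.12 [305.35 224.5 ]
0.13 [305.28 220.68]
0.14 [305.19 216.8 ]
0.15 [305.11 212.85]
0.16 [305.03 208.85]
```

View pics/g3.png

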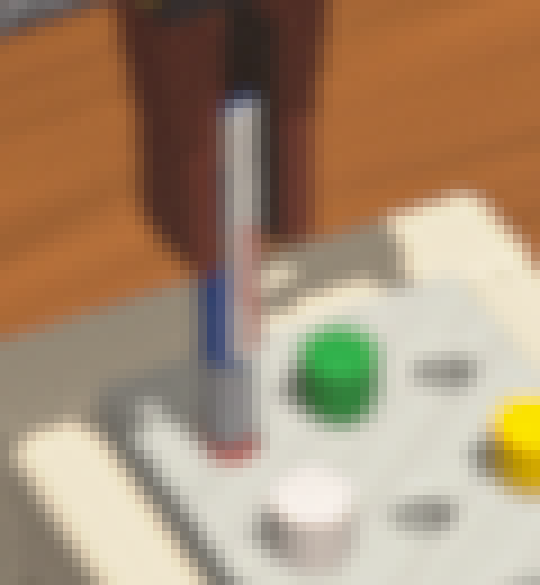

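The red ring now shows at the foot of the rod, crop (232,450), image row ~230. I'll lift 5 mm more, still under the limit, to see it fully. I'll turn +9° while lifting.

>>> {"fn": "carry_out", "kwargs": {"rows": [{"dx": 0, "dy": 0, "dz": -1, "spin": 1.5, "grip": 0}, {"dx": 0, "dy": 0, "dz": -1, "spin": 1.5, "grip": 0}, {"dx": 0, "dy": 0, "dz": -1, "spin": 1.5, "grip": 0}, {"dx": 0, "dy": 0, "dz": -1, "spin": 1.5, "grip": 0}, {"dx": 0, "dy": 0, "dz": -1, "spin": 1.5, "grip": 0}, {"dx": 0, "dy": 0, "dz": 0, "spin": 1.5, "grip": 0}, {"dx": 0, "dy": 0, "dz": 0, "spin": 0, "grip": 0}, {"dx": 0, "dy": 0, "dz": 0, "spin": 0, "grip": 0}]}}

```text
t: 8.07
eef_pos: [0.467, -0.0083, 0.1746]
tcp_rot: [0.053, 0.999, -0.0, -0.0]
ft_force: [-0.3, 0.2, -1.1]
opening: 0.133
grasp_force: 30.0
```

```bash
cat > m.py <<'E'
from cell import bot
from h import *
import pickle,sys
p=bot.capture("scene");pickle.dump(p,open(sys.argv[1]+".pkl","wb"))
s=bot.state();print(s["eef_pos"],s["tcp_rot"],s["ft_force"])
for n in("p2",sys.argv[1]):
    f=pickle.load(open(n+".pkl","rb"))["frame"].astype(int)
    r=(f[...,2]-f[...,1])[222:236,303:308].mean(1)
    print(n,np.round(r).astype(int).tolist(),"sum",r.sum(),"centroid",(r*np.arange(222,236)).sum()/r.sum())
    print("  strip G",f[210:218,299:312,1].mean(0).astype(int).tolist()," steel R",f[222:226,299:312,2].mean(0).astype(int).tolist())
E
python3 m.py p3
```

```text
[ 0.4670132  -0.0082855   0.17458115] [ 5.34468769e-02  9.98570690e-01 -1.36911038e-05 -8.81504281e-05] [ 0.17731227 -0.22577679  1.00563021]
p2 [3, 4, 3, 3, 3, 4, 16, 40, 50, 27, 7, 2, 2, 2] sum 165.4 centroid 229.30108827085857
  strip G [130, 127, 112, 84, 66, 82, 121, 147, 144, 146, 172, 188, 187]  steel R [127, 126, 121, 113, 113, 123, 132, 137, 150, 181, 207, 207, 185]
p3 [3, 3, 2, 3, 15, 44, 67, 41, 9, 2, 2, 2, 2, 2] sum 196.40000000000003 centroid 227.95112016293277
  strip G [131, 130, 117, 91, 75, 97, 133, 147, 143, 156, 173, 183, 182]  steel R [127, 126, 123, 115, 114, 123, 132, 139, 153, 183, 208, 207, 184]
```

>>> {"fn": "carry_out", "kwargs": {"rows": [{"dx": 0, "dy": 0, "dz": 1, "spin": 0, "grip": 0}, {"dx": 0, "dy": 0, "dz": 1, "spin": 0, "grip": 0}, {"dx": 0, "dy": 0, "dz": 1, "spin": 0, "grip": 0}, {"dx": 0, "dy": 0, "dz": 1, "spin": 0, "grip": 0}, {"dx": 0, "dy": 0, "dz": 1, "spin": 0, "grip": 0}, {"dx": 0, "dy": 0, "dz": 0.5, "spin": 0, "grip": 0}, {"dx": 0, "dy": 0, "dz": 0, "spin": 0, "grip": 0}, {"dx": 0, "dy": 0, "dz": 0, "spin": 0, "grip": 0}, {"dx": 0, "dy": 0, "dz": 0, "spin": 0, "grip": 0}, {"dx": 0, "dy": 0, "dz": 0, "spin": 0, "grip": 0}, {"dx": 0, "dy": 0, "dz": 0, "spin": 0, "grip": 0}, {"dx": 0, "dy": 0, "dz": 0, "spin": 0, "grip": 0}]}}

```text
t: 9.12
eef_pos: [0.4671, -0.0083, 0.1692]
tcp_rot: [0.054, 0.999, 0.0, 0.0]
ft_force: [-0.9, -1.0, -0.9]
opening: 0.135
grasp_force: 30.0
```

```bash
python3 m.py p4
python3 - <<'E'
from h import *
import pickle
for n,z,rows,cols in(("p2",.15,(212,214),(299,310)),("p4",.15,(212,214),(299,310)),("p2",.14,(215,218),(299,310)),("p4",.14,(215,218),(299,310))):
    p=pickle.load(open(n+".pkl","rb"))
    r=[q for q in scale_fit(p,[.467,-.0081],z,rows,cols,4e-3,6.6e-3)[2] if abs(q[2]-304.85)<.3]
    print(n,np.round(r[:5],2).tolist())
a=cv2.resize(p["frame"][170:260,260:360],None,fx=6,fy=6,interpolation=cv2.INTER_CUBIC); cv2.imwrite("pics/g4.png",a)
E
```

```text
[ 0.46709628 -0.00826958  0.16921489] [ 5.38345327e-02  9.98549869e-01 -8.68101080e-06  3.40233492e-05] [ 0.96964155  0.35893837 -1.13622162]
p2 [3, 4, 3, 3, 3, 4, 16, 40, 50, 27, 7, 2, 2, 2] sum 165.4 centroid 229.30108827085857
  strip G [130, 127, 112, 84, 66, 82, 121, 147, 144, 146, 172, 188, 187]  steel R [127, 126, 121, 113, 113, 123, 132, 137, 150, 181, 207, 207, 185]
p4 [2, 3, 3, 2, 2, 4, 17, 44, 53, 27, 7, 2, 2, 2] sum 169.4 centroid 229.4120425029516
  strip G [130, 130, 119, 92, 74, 97, 133, 146, 143, 155, 170, 176, 177]  steel R [127, 126, 121, 114, 112, 121, 129, 137, 152, 183, 207, 206, 184]
p2 [[5.96, -8.09, 305.12, 1.3], [6.06, -8.09, 305.02, 1.3], [6.07, -5.09, 305.02, 1.3], [6.14, -5.09, 304.92, 1.3], [6.2, -2.09, 304.92, 1.1]]
p4 [[9.52, -5.09, 304.92, 1.3], [9.52, -8.09, 305.12, 1.3], [9.53, -8.09, 305.02, 1.3], [9.54, -5.09, 305.02, 1.3], [9.55, -2.09, 304.82, 1.3]]
p2 [[11.63, 3.91, 304.8, 1.3], [11.64, 6.91, 304.7, 1.3], [11.66, 0.91, 304.9, 1.3], [11.67, 3.91, 304.9, 1.3], [11.67, 0.91, 305.0, 1.3]]
p4 [[10.55, 0.91, 304.6, 1.3], [10.56, 0.91, 304.7, 1.3], [10.58, 3.91, 304.6, 1.3], [10.58, -2.09, 304.8, 1.3], [10.59, -2.09, 304.7, 1.3]]
```

View pics/g4.png

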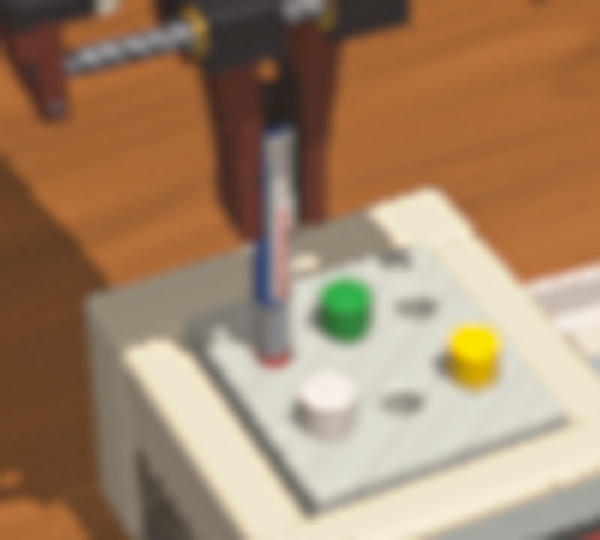

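The picture shows the red ring just at the face, crop (275,358), with the scale toward the panel and the caps undisturbed. I'll trim down 1 mm.

>>> {"fn": "carry_out", "kwargs": {"rows": [{"dx": 0, "dy": 0, "dz": 0.6, "spin": 0, "grip": 0}, {"dx": 0, "dy": 0, "dz": 0.6, "spin": 0, "grip": 0}, {"dx": 0, "dy": 0, "dz": 0, "spin": 0, "grip": 0}, {"dx": 0, "dy": 0, "dz": 0, "spin": 0, "grip": 0}, {"dx": 0, "dy": 0, "dz": 0, "spin": 0, "grip": 0}, {"dx": 0, "dy": 0, "dz": 0, "spin": 0, "grip": 0}, {"dx": 0, "dy": 0, "dz": 0, "spin": 0, "grip": 0}, {"dx": 0, "dy": 0, "dz": 0, "spin": 0, "grip": 0}, {"dx": 0, "dy": 0, "dz": 0, "spin": 0, "grip": 0}, {"dx": 0, "dy": 0, "dz": 0, "spin": 0, "grip": 0}]}}

```text
t: 10.0
eef_pos: [0.4671, -0.0082, 0.168]
tcp_rot: [0.054, 0.999, 0.0, 0.0]
ft_force: [-0.0, 0.8, -1.0]
opening: 0.131
grasp_force: 30.0
```

```bash
python3 m.py p5
```

```text
[ 0.46707429 -0.00825772  0.16797398] [ 5.38449466e-02  9.98549309e-01 -1.05069893e-06  2.38610505e-06] [ 0.57265733 -0.66299285 -1.04110013]
p2 [3, 4, 3, 3, 3, 4, 16, 40, 50, 27, 7, 2, 2, 2] sum 165.4 centroid 229.30108827085857
  strip G [130, 127, 112, 84, 66, 82, 121, 147, 144, 146, 172, 188, 187]  steel R [127, 126, 121, 113, 113, 123, 132, 137, 150, 181, 207, 207, 185]
p5 [1, 3, 2, 3, 3, 3, 9, 27, 40, 25, 7, 2, 2, 2] sum 130.39999999999998 centroid 229.5598159509203
  strip G [131, 132, 119, 89, 71, 97, 133, 145, 138, 147, 165, 173, 175]  steel R [127, 126, 121, 114, 112, 119, 128, 136, 152, 182, 207, 207, 184]
```

```bash
python3 -c "
from cell import bot
print(bot.job_done())"
```

```text
the job is handed in; nothing more can be done
None
```

I handed the job in with the thermometer gripped and at rest. By camera estimate, the ring is within about 1 mm of the block face and the scale within about 5° of the panel direction. The tubes looked undisturbed, and the simulator returned no verdict.

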